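# Sort the parts of a stripped cuckoo clock

### The job

Sort the clock parts strewn on the bench. Lay the brass chain wheel, the square wooden whistle pipe and the bone-white carved leaf flat, same side up as now, each on the floor of the green tray that already holds one of its kind. Lay the two loose pear-wood bellows tops, bore upwards, on the row of three on the plywood flap as a second course in bond, in line with the row and each centred over one of the two gaps. The antlers on their round shield are still drying: leave them where they are.

Things in the scene. Friction and masses are not known exactly. Their poses are not given: they have to be found in the camera images.
- chain_wheel: Loose brass chain wheel lying flat: toothed wheel 50 mm in diameter, 4 mm thick, with a round drum 26 mm in diameter standing on its middle from 4 to 20 mm high (grip it there) and a thin 6 mm axle end on top to 26 mm. Origin: centre of the underside, on the axis; z up.
- pipe: Loose whistle pipe: square wooden box pipe 90 x 26 x 26 mm, with a dark mouth slot in the upper face. Origin: centre of the underside; x along its length, z up.
- leaf: Loose bone-white carved oak leaf lying flat: lobed blade 90 mm long with its stalk, 56 mm wide, 8 mm thick, with a raised straight midrib 56 mm long and 12 mm wide standing on it from 8 to 22 mm high, centred on the origin (grip it there). Origin: centre of the underside; x along the midrib, z up.
- top_a: Loose pear-wood bellows top, a plain reddish-brown board 62 x 36 x 14 mm with a small dark bore in its upper face; the twin of the other loose one. Lies flat. Origin: centre of the underside; x along its length, z up.
- top_b: Loose pear-wood bellows top, a plain reddish-brown board 62 x 36 x 14 mm with a small dark bore in its upper face; the twin of the other loose one. Lies flat. Origin: centre of the underside; x along its length, z up.
- antlers: Bystander: carved bone-white antlers, 40 mm high and 74 mm across y, standing on a dark round wooden shield 52 mm in diameter. Loose; must stay where it is. Origin: centre of the underside, z up.
- tray_wheel: Green enamel tray, fixed, 170 x 120 mm, floor 3 mm thick, walls 4 mm thick, 14 mm high; the three differ only in the part fixed in one end. Origin: bench level under the middle of the empty end; x along the tray towards the fixed part (outside x -58 to +112 mm), y across (+-60 mm), z up. This one holds a chain wheel, with its centre at x = 80 mm; floor free from x = -54 to +55 mm.
- tray_pipe: Green enamel tray, fixed, 170 x 120 mm, floor 3 mm thick, walls 4 mm thick, 14 mm high; the three differ only in the part fixed in one end. Origin: bench level under the middle of the empty end; x along the tray towards the fixed part (outside x -58 to +112 mm), y across (+-60 mm), z up. This one holds a whistle pipe, lying across at x = 88 mm; floor free from x = -54 to +75 mm.
- tray_leaf: Green enamel tray, fixed, 170 x 120 mm, floor 3 mm thick, walls 4 mm thick, 14 mm high; the three differ only in the part fixed in one end. Origin: bench level under the middle of the empty end; x along the tray towards the fixed part (outside x -58 to +112 mm), y across (+-60 mm), z up. This one holds a carved leaf, lying across at x = 78 mm; floor free from x = -54 to +50 mm.
- course: Plywood flap lying open before a low cabinet, with a row of three fixed bellows tops (62 x 36 x 14 mm) end to end. Origin: on the flap's upper face, 14 mm over the bench, under the middle top; x along the row, z up. Tops centred at x = -70, 0, +70 mm; the 8 mm gaps at x = -35 and +35 mm; top faces at z = 14 mm. Cabinet face at y = +125 mm, its top at z = 156 mm, 270 mm wide.
Not all that is in view belongs to the job. Leave any blue or turquoise look-alike of the pipe alone.

How it is judged:
By the outcome, as a careful person would: the job done as asked, in the order asked, and still so for the second after the job is handed in, with the robot touching nothing.
It also fails if it takes over 118 s, if anything falls off the work surface, if the arm or the gripper's body presses on something with over 40 N, if the wrist force passes 120 N, or if a joint passes its speed limit or range.

### The arm

A 6-joint arm with a two-finger parallel gripper is mounted at the origin on the work surface. World frame = base frame: x ahead of the robot, y to its left, z up, the work surface at z = 0. Lengths are in mm, angles in rad, forces in N, time in s.
With the tool pointing down it reaches from about 325 to 875 mm from the base axis. Payload 4.4 kg.
Tool frame: the origin (TCP) lies on the centre line of the jaws, within the pads' length; the fingertips stand ahead of it and the grasp point (between the pads) lies 6 mm ahead of it (ctrl.tcp_to_tips is the z of the fingertips in the tool frame, in mm); z points along the fingers, y is the direction in which the jaws open and shut (so a half turn about z gives the same grasp; the last joint's range is limited). The gripper opens to 85 mm and grips with 20 to 120 N. Pads are 22 mm wide; open, the fingers measure 114 mm over their backs; the gripper's body (76 mm by 85 mm) begins 54 mm behind the grasp point. The pads swing forward as they close: fully open they stand 13 mm farther back than shut.
Start: joints at [-1.272, 0.207, 1.542, -0, 1.393, -0.15], TCP at [249.472, -518.065, 256.282] pointing down, gripper open.
Joint ranges: [-2.73, 2.73], [-0.86, 2.22], [0.23, 2.46], [-1.11, 4.25], [0.08, 2.63], [-2.82, 2.82]. Speed limits (rad/s): [2.79, 2.79, 3.14, 3.14, 3.14, 3.14].

### API

Orientations are given as a 3x3 rotation matrix whose columns are the frame's x, y, z axes.
In Python, from plant import ctrl, sensors, optics gives the robot as it stands. Calls block until the motion is done:
- ctrl.move_ptp(position, orientation): joint-space move of the TCP to a pose.
- ctrl.move_l(position, rot=None, vel=150, threshold=None): straight line of the TCP; rot=None keeps the orientation; vel is the mean speed in mm/s. With threshold (N) it stops when the force on the tool has changed by that much, and returns True; else False.
- ctrl.set_joints(angles): joint-space move.
- ctrl.gripper_to(opening, force=None): finger opening in mm; force is the grip in N (None keeps the last); returns when the fingers have stopped.
- ctrl.hold(seconds).
- ctrl.solve_ik(position, orientation): joint angles nearest the present ones, or None.
- sensors.read_state(): the state.
- optics.grab_frame(name): name is "side" or "top"; returns (picture, depth): 384x512x3 uint8, red, green, blue; 384x512 float32, mm along the optical axis (not along the pixel's ray), 0 where there is no reading.
- optics.camera_params(name): a dict with "mtx" (3x3 intrinsics, pixels), "R" (3x3) and "t" (3): a world point X has camera coordinates R X + t. Camera axes: x right, y down, z forward; pixel columns grow to the right and rows downward; lengths in mm; the calibration is good to about 2 mm. A picture is of the moment at which its call begins. camera_params takes no time and is no camera call.
A pose or a line that the arm cannot do raises ctrl.MotionError and nothing moves.
- ctrl.finish_job(): hands the job in, once; it reports no verdict.
The state is a dict: "t": time; "q": joint angles; "qvel": joint speeds; "tau": joint torques, N m; "eef_pos": TCP position; "eef_rot": TCP orientation; "force": force on the tool from outside, world axes, zero at the start; "wrist_torque": the same for the moment, N m; "grip_width": finger opening in mm.
Only numpy, scipy, OpenCV 4.12 (cv2) and the standard library are available. Lean on these libraries where they do the work, as an engineer would, in place of code of your own. Each camera call takes 0.05 s, during which the arm holds its last target.

## Working session

There is one attempt and no reset: what is moved stays moved. The work goes in short steps, each a Python script; the robot and the scene stay as the last script left them, time stands still between calls to the robot, and variables do not carry over. Pictures are saved under pics/ and viewed, and the job is handed in when it is done.

```bash
ls; mkdir -p pics
python3 - <<'E'
from plant import ctrl, sensors, optics
import cv2, numpy as np
for n in ("top","side"):
    p,d=optics.grab_frame(n)
    np.savez(f"{n}0.npz",p=p,d=d)
    cv2.imwrite(f"pics/{n}0.png",cv2.resize(p[:,:,::-1],(800,600),interpolation=cv2.INTER_CUBIC))
    c=optics.camera_params(n); print(n,c, (d==0).mean())
s=sensors.read_state();print(s['t'],ctrl.tcp_to_tips)
E
```

```text
pics
top {'mtx': array([[424.12814654,   0.        , 262.55593332],
       [  0.        , 424.12814654, 188.88191022],
       [  0.        ,   0.        ,   1.        ]]), 'R': array([[ 0.01546186, -0.99987536,  0.0031923 ],
       [-0.99498188, -0.01570168, -0.09881558],
       [ 0.09885339, -0.0016484 , -0.99510064]]), 't': array([  11.13402453,  486.59530673, 1130.46303259])} 0.004023234049479167
side {'mtx': array([[443.46191648,   0.        , 245.6121799 ],
       [  0.        , 443.46191648, 185.04641829],
       [  0.        ,   0.        ,   1.        ]]), 'R': array([[ 0.8946321 ,  0.4468022 ,  0.00109722],
       [ 0.24346521, -0.48542838, -0.83969279],
       [-0.37464396,  0.75148326, -0.5430606 ]]), 't': array([-434.03706732,  -63.18956855, 1382.78183444])} 0.004185994466145833
0.1 25.0
```

View pics/top0.png

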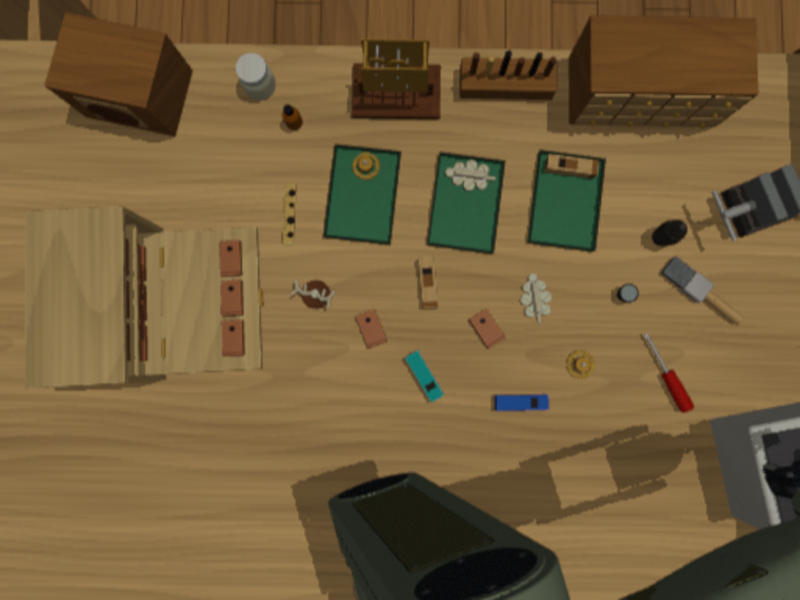

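View pics/side0.png

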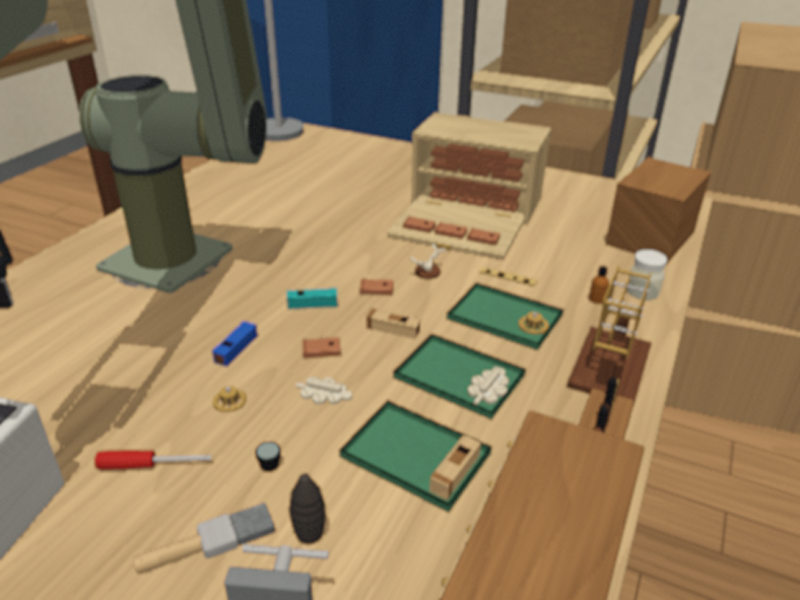

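The top view shows the trays at (365,195) for the wheel, (466,200) for the leaf and (566,200) for the pipe. The loose wheel is at (580,364), the pipe at (428,283), the leaf at (536,298) and the tops at (371,328) and (487,328). The course is at (231,298) and the antlers at (314,293).

```bash
cat > h.py <<'E'
import numpy as np, cv2
from plant import ctrl, sensors, optics
def ray(n,u,v,z):
    c=optics.camera_params(n);K,R,t=c['mtx'],np.array(c['R']),np.array(c['t'])
    C=-R.T@t; uv=np.atleast_2d(np.c_[np.ravel(u),np.ravel(v)]).astype(float)
    d=np.c_[(uv[:,0]-K[0,2])/K[0,0],(uv[:,1]-K[1,2])/K[1,1],np.ones(len(uv))]@R
    return C+d*((z-C[2])/d[:,2])[:,None]
def cloud(n,d):
    c=optics.camera_params(n);K,R,t=c['mtx'],np.array(c['R']),np.array(c['t'])
    v,u=np.mgrid[:d.shape[0],:d.shape[1]]
    P=np.stack([(u-K[0,2])/K[0,0]*d,(v-K[1,2])/K[1,1]*d,d],-1)
    return (P-t)@R
def comps(m,amin=30):
    k,l,s,c=cv2.connectedComponentsWithStats(m.astype(np.uint8),connectivity=8)
    return [(l==i,s[i],c[i]) for i in range(1,k) if s[i][4]>=amin]
E
python3 - <<'E'
from h import *
for n in ("top","side"):
    z=np.load(f"{n}0.npz");p,d=z['p'],z['d'];W=cloud(n,d)
    x0,x1,y0,y1=(80,440,80,270) if n=="top" else (120,390,120,330)
    s=800//(x1-x0) if n=="side" else 800/(x1-x0)
    cv2.imwrite(f"pics/{n}_crop.png",cv2.resize(p[y0:y1,x0:x1,::-1],None,fx=s,fy=s,interpolation=cv2.INTER_NEAREST))
    hsv=cv2.cvtColor(p,cv2.COLOR_RGB2HSV)
    pts={'top':dict(bench=(300,240),topA=(237,208),topB=(311,208),crs=(148,192),pipe=(274,190),wheel=(371,229),leaf=(345,190),traygreen=(233,140),flap=(125,180),mid=(371,234)),
     'side':dict(bench=(200,280),topA=(240,182),topB=(205,222),pipe=(250,205),tray=(290,238))}[n]
    for k,(u,v) in pts.items(): print(n,k,hsv[v,u],W[v,u].round(1))
E
```

```text
top bench [ 19 128 136] [349.3 -86.3   0.9]
top topA [ 11 146 133] [433.8  87.7  14.1]
top topB [ 11 145 134] [ 437.  -114.6   13.3]
top crs [ 11 153 127] [472.6 329.   27.4]
top pipe [ 18 125 151] [483.6 -12.4  26.6]
top wheel [ 20 172 126] [ 382.2 -276.8   19.3]
top leaf [ 23  53 149] [ 487.  -206.1   22.6]
top traygreen [ 70 125  88] [624.9 103.7   2.8]
top flap [ 20 112 146] [505.6 396.3  16.7]
top mid [ 20 176 139] [ 368.7 -276.3   21. ]
side bench [ 18  99 200] [ 5.216e+02 -2.951e+02  4.000e-01]
side topA [ 11 139 174] [426.3  81.6  11.6]
side topB [ 11 139 176] [ 434.2 -127.1   13.3]
side pipe [ 17 108 179] [510.  -24.1  24.4]
side tray [ 70 101 129] [644.1 -75.4   0.9]
```

View pics/top_crop.png

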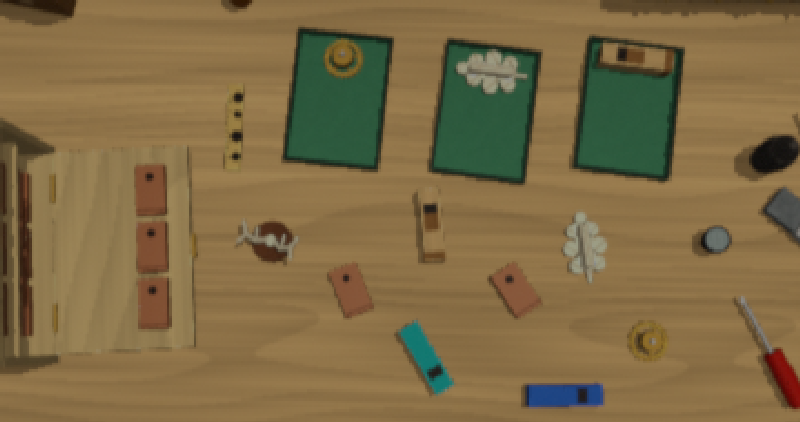

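```bash
cat > meas.py <<'E'
from h import *
def obb(P):
    r=cv2.minAreaRect(P[:,:2].astype(np.float32)); (c,(w,h),a)=r
    if w<h: a+=90; w,h=h,w
    a=(a+90)%180-90
    return np.round([c[0],c[1],w,h,a],1)
def pca(P):
    X=P[:,:2];m=X.mean(0);w,V=np.linalg.eigh(np.cov((X-m).T)); a=np.degrees(np.arctan2(V[1,1],V[0,1]));a=(a+90)%180-90
    return np.round([*m,*np.sqrt(12*w[::-1]),a],1)
def face(n,p,d,mask,zt,tol=4):
    W=cloud(n,d); m=mask&(abs(W[...,2]-zt)<tol); v,u=np.nonzero(m); return ray(n,u,v,zt)
E
python3 - <<'E'
from meas import *
for n in ("top","side"):
    z=np.load(f"{n}0.npz");p,d=z['p'],z['d'];W=cloud(n,d)
    h=cv2.cvtColor(p,cv2.COLOR_RGB2HSV).astype(int);H,S,V=h[...,0],h[...,1],h[...,2]
    on=(W[...,0]>300)&(W[...,0]<800)&(W[...,1]>-330)&(W[...,1]<380)
    print('==',n)
    red=(H>=5)&(H<=14)&(S>110)&on&(V>95)
    for zt in (14,28):
        for m,s,c in comps(red&(abs(W[...,2]-zt)<4),50 if n=='top' else 60):
            P=ray(n,*np.nonzero(m)[::-1],zt); print('red',zt,len(P),c.round(1),pca(P),obb(P))
    # pipe
    for m,s,c in comps((abs(W[...,2]-26)<3)&on&(H<30),40):
        P=ray(n,*np.nonzero(m)[::-1],26); print('z26',len(P),c.round(1),pca(P),obb(P))
    for m,s,c in comps((S<75)&(V>110)&on&(W[...,2]<26)&(W[...,2]>4),40):
        P=W[m]; print('white',len(P),c.round(1),pca(P),obb(P))
        q=m&(abs(W[...,2]-22)<3.5); P=ray(n,*np.nonzero(q)[::-1],22)
        if len(P)>5: print('   rib',len(P),pca(P),obb(P))
    for m,s,c in comps((S>150)&(H>16)&(H<26)&on&(W[...,2]>2)&(W[...,2]<32),25):
        P=W[m]; print('brass',len(P),c.round(1),pca(P),obb(P), 'drum',W[m&(abs(W[...,2]-20)<3.5)].mean(0).round(1))
    for m,s,c in comps((H>55)&(H<85)&(S>80)&on&(W[...,2]<24)&(W[...,0]>540),200):
        P=W[m]; print('green',len(P),c.round(1),pca(P),obb(P))
E
```

```text
== top
red 14 274 [237.2 209.7] [429.2  87.   60.3  36.3  22.5] [429.2  86.9  60.   35.5  22.9]
red 14 263 [311.4 210. ] [ 431.4 -115.8   61.5   36.1   34.2] [ 432.4 -115.9   60.3   35.1   34.2]
red 28 250 [147.  164.7] [547.3 334.8  60.3  35.1   4.6] [547.9 334.8  58.7  32.8   2.3]
red 28 253 [147.6 190.4] [476.8 330.1  61.5  35.2   5.2] [477.6 330.   60.6  34.6   6.6]
red 28 251 [148.  215.8] [408.2 326.1  61.5  35.8   2.1] [408.  324.8  59.6  34.9   2.5]
z26 55 [375.9 105.8] [ 722.7 -292.1   39.7   21.9   56.3] [ 722.7 -287.9   38.4   25.3   71.4]
z26 59 [300.6 109.9] [707.5 -83.2  55.3  11.1  84.2] [707.  -82.6  52.9  11.6  83.6]
z26 191 [147.2 163.8] [550.1 334.8  63.6  37.2   9. ] [548.8 335.1  61.8  36.4   5.8]
z26 266 [273.6 180.6] [509.4 -10.9  91.5  26.3   6.4] [511.  -10.7  89.8  25.9   6. ]
z26 177 [148.  189.3] [480.2 329.8  65.2  36.8   6.5] [478.4 331.   60.7  35.3   2.3]
z26 201 [148.7 215.7] [408.7 324.8  61.9  38.6  -1.3] [409.1 325.3  61.9  35.1   2.5]
white 305 [300.4 111.6] [706.6 -83.8  72.3  44.8  82.5] [708.4 -84.6  68.7  63.7  41.9]
   rib 49 [708.  -84.4  56
[... 1563 characters left out ...]
95.8] [ 722.8 -271.7   94.    27.4   83.2] [ 723.1 -270.    94.5   27.9   82.9]
white 396 [312.5 246.9] [707.8 -94.3  67.   44.4  78.4] [705.7 -90.   69.8  65.4 -57.7]
   rib 76 [706.8 -90.4  54.5  12.2  82.8] [706.9 -88.9  55.2  12.   82.5]
white 352 [207.3 249.5] [ 490.9 -211.5   65.8   34.5   14.4] [ 488.5 -205.3   75.4   56.1   30.2]
   rib 57 [ 487.9 -210.4   51.7   10.6    8.9] [ 489.  -210.4   52.9   11.3   11.5]
green 1270 [319.7 200.6] [657.7 108.2 158.7 135.  -17.4] [668.1 103.4 166.8 125.5  -4.8]
green 1700 [288.5 237.6] [640.5 -77.7 157.2 133.7 -16.4] [656.3 -82.6 167.8 123.3  -6.8]
green 2558 [258.7 287.7] [ 645.8 -259.9  149.5  123.8  -24.4] [ 663.3 -262.7  168.6  121.1   -7.3]
```

View pics/side_crop.png

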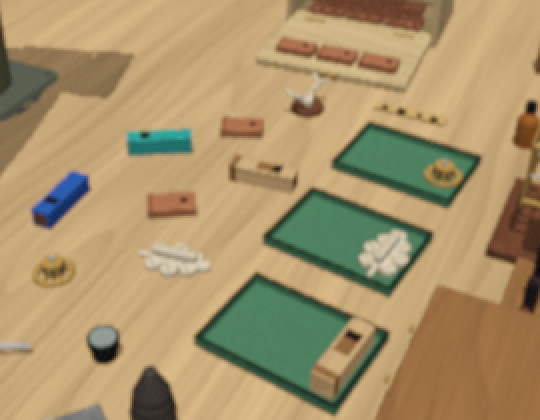

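The two views disagree by about 8 mm in y. I'll use the gripper, whose position is known, as a reference to decide which one is right.

```bash
cat >> h.py <<'E'
def Rz(deg):
    c,s=np.cos(np.radians(deg)),np.sin(np.radians(deg))
    return np.array([[c,s,0],[s,-c,0],[0,0,-1.]])   # tool x along yaw deg, jaws perpendicular
def shot(tag):
    o={}
    for n in ("top","side"):
        p,d=optics.grab_frame(n);np.savez(f"{n}_{tag}.npz",p=p,d=d);o[n]=(p,d)
        cv2.imwrite(f"pics/{n}_{tag}.png",cv2.resize(p[:,:,::-1],(800,600),interpolation=cv2.INTER_CUBIC))
    return o
E
python3 - <<'E'
from h import *
s=sensors.read_state();print(s['eef_rot'].round(2) if hasattr(s['eef_rot'],'round') else s['eef_rot'],s['t'])
for y in (90,-90,0,180,45,-45): 
    print(y,[ (None if q is None else np.round(q,2)) for q in [ctrl.solve_ik(P,Rz(y)) for P in ([373,-284,120],[477,330,120],[720,-280,100])]])
ctrl.move_ptp([372.5,-284,110],Rz(-72))
ctrl.gripper_to(60)
shot('hov'); s=sensors.read_state();print(s['eef_pos'],s['t'],s['grip_width'],s['q'])
E
```

```text
[[ 0.9   0.43 -0.  ]
 [ 0.43 -0.9   0.  ]
 [ 0.   -0.   -1.  ]] 0.1
90 [array([-0.84,  0.15,  1.92, -0.  ,  1.07, -0.84]), array([ 0.46,  0.36,  1.65, -0.  ,  1.13,  0.46]), array([-0.48,  0.75,  1.09, -0.  ,  1.3 , -0.48])]
-90 [array([-0.84,  0.15,  1.92, -0.  ,  1.07,  2.31]), array([ 0.46,  0.36,  1.65, -0.  ,  1.13, -2.69]), array([-0.48,  0.75,  1.09, -0.  ,  1.3 ,  2.66])]
0 [array([-0.84,  0.15,  1.92, -0.  ,  1.07,  0.74]), array([ 0.46,  0.36,  1.65, -0.  ,  1.13,  2.03]), array([-0.48,  0.75,  1.09, -0.  ,  1.3 ,  1.09])]
180 [array([-0.84,  0.15,  1.92, -0.  ,  1.07, -2.41]), array([ 0.46,  0.36,  1.65, -0.  ,  1.13, -1.11]), array([-0.48,  0.75,  1.09, -0.  ,  1.3 , -2.05])]
45 [array([-0.84,  0.15,  1.92, -0.  ,  1.07, -0.05]), array([ 0.46,  0.36,  1.65, -0.  ,  1.13,  1.24]), array([-0.48,  0.75,  1.09, -0.  ,  1.3 ,  0.3 ])]
-45 [array([-0.84,  0.15,  1.92, -0.  ,  1.07,  1.52]), array([ 0.46,  0.36,  1.65, -0.  ,  1.13,  2.81]), array([-0.48,  0.75,  1.09, -0.  ,  1.3 ,  1.87])]
[ 372.48313048 -284.0608307   110.01247132] 2.425 59.715718129084635 [-8.36596642e-01  1.63846342e-01  1.92873699e+00  1.66696482e-06
  1.04898952e+00  1.99093866e+00]
```

View pics/side_hov.png

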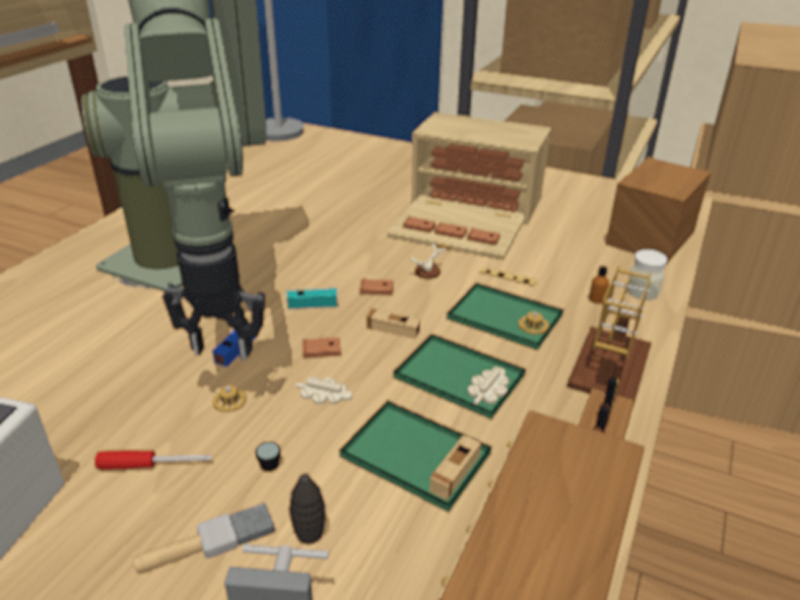

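View pics/top_hov.png

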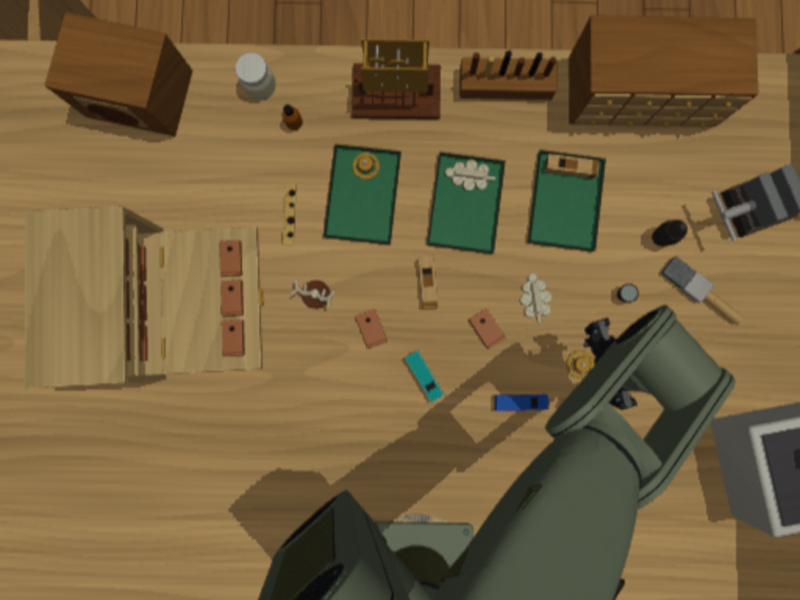

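Run:
```python
from h import *
s=sensors.read_state();T=np.array(s['eef_pos']);R=np.array(s['eef_rot'])
for n in ("top","side"):
    p=np.load(f"{n}_hov.npz")['p']; c=optics.camera_params(n)
    im=cv2.resize(p[:,:,::-1],None,fx=5,fy=5,interpolation=cv2.INTER_CUBIC)
    # tool points: tips at +-30 +-(30+14), body corners
    pts=[(0,30,25),(0,-30,25),(11,30,25),(-11,30,25),(11,-30,25),(-11,-30,25),(38,42,-48),(38,-42,-48),(-38,42,-48),(-38,-42,-48),(0,0,25)]
    U=[]
    for q in pts:
        X=T+R@np.array(q,float); Y=c['R']@X+c['t']; u=c['mtx']@Y; u=u[:2]/u[2]; U.append(u); cv2.circle(im,tuple((u*5+2.5).astype(int)),4,(0,0,255) if q[2]>0 else (0,255,255),-1)
    m=np.mean(U,0); x0,y0=int(m[0]*5-350),int(m[1]*5-250); x0=max(x0,0)
    cv2.imwrite(f"pics/{n}_ov.png",im[y0:y0+550,x0:x0+700])
```

```text
(no output)
```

View pics/side_ov.png

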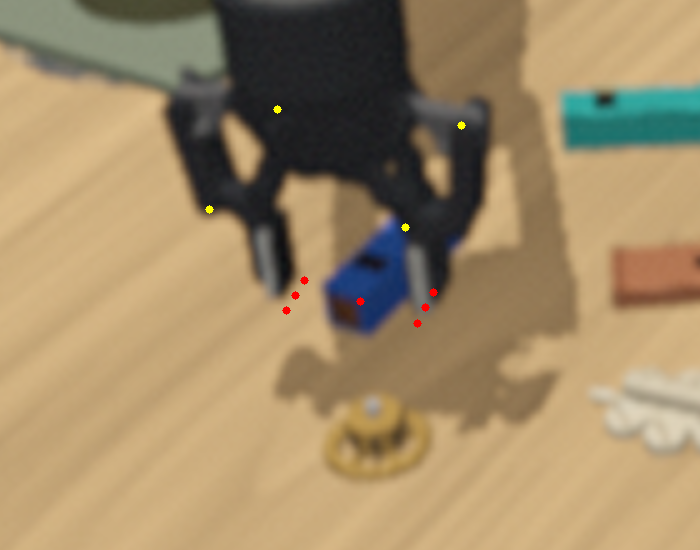

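View pics/top_ov.png

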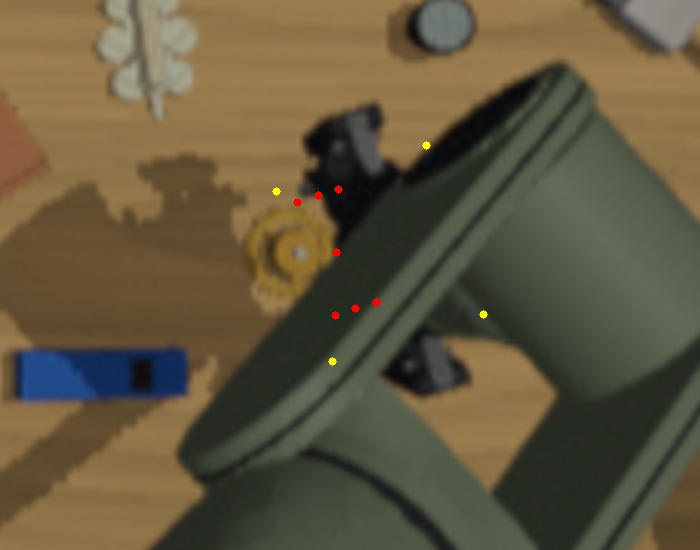

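Run:
```python
from h import *
ctrl.gripper_to(28); shot('cl')
T=np.array(sensors.read_state()['eef_pos'])
for tag in ('hov','cl'):
    d=np.load(f"side_{tag}.npz")['d']; W=cloud('side',d)
    m=(W[...,2]>50)&(W[...,2]<125)&(np.hypot(W[...,0]-T[0],W[...,1]-T[1])<80)
    for q,s,c in comps(m,8):
        P=W[q]; lo=P[P[:,2]<P[:,2].min()+12]
        print(tag,len(P),c.round(1),'minz',np.sort(P[:,2])[:5].round(1),lo.mean(0).round(1))
print(T, sensors.read_state()['eef_rot'])
```

```text
hov 121 [125.7 219.6] minz [86.9 88.  90.4 90.5 91.1] [ 343.4 -299.7   94.2]
hov 105 [156.7 222.9] minz [89.2 89.5 91.5 91.8 93.5] [ 409.8 -282.4   96.7]
cl 135 [132.9 220.9] minz [83.3 84.8 85.9 86.4 87.3] [ 358.5 -295.    90.4]
cl 111 [149.8 223.5] minz [81.6 86.1 86.2 86.6 87.7] [ 393.5 -288.2   88.6]
[ 372.50327819 -283.98131015  109.99023576] [[ 3.09023604e-01 -9.51054369e-01  8.95077451e-06]
 [-9.51054368e-01 -3.09023604e-01  1.79142209e-05]
 [-1.42713975e-05 -1.40485903e-05 -1.00000000e+00]]
```

View pics/side_cl.png

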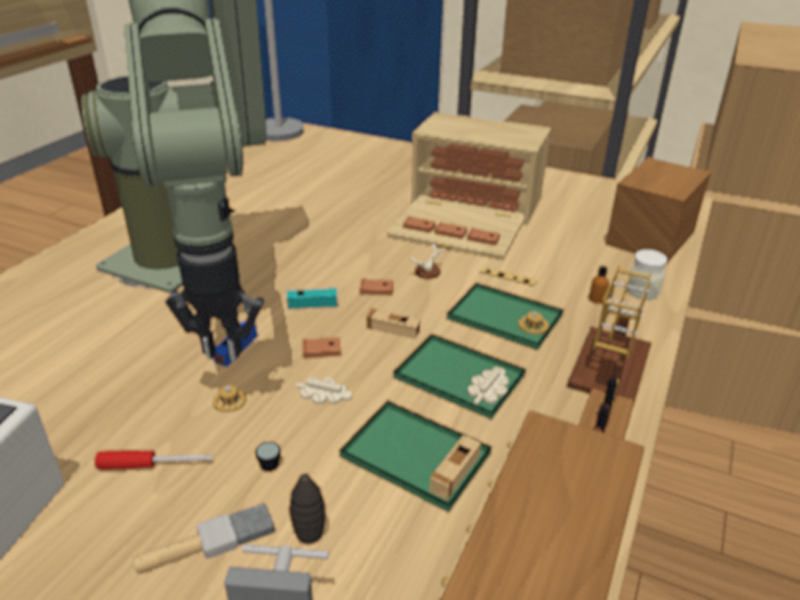

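Run:
```python
from h import *
ctrl.gripper_to(60)
ctrl.move_ptp([373,-284,62],Rz(0)); shot('low')
p=np.load('side_low.npz')['p'];cv2.imwrite('pics/side_low_c.png',cv2.resize(p[190:290,80:220,::-1],None,fx=5,fy=5,interpolation=cv2.INTER_CUBIC))
p=np.load('top_low.npz')['p'];cv2.imwrite('pics/top_low_c.png',cv2.resize(p[180:280,310:450,::-1],None,fx=5,fy=5,interpolation=cv2.INTER_CUBIC))
print(sensors.read_state()['eef_pos'],sensors.read_state()['t'])
```

```text
[ 373.17243789 -284.1859683    62.23871704] 4.5917
```

View pics/side_low_c.png

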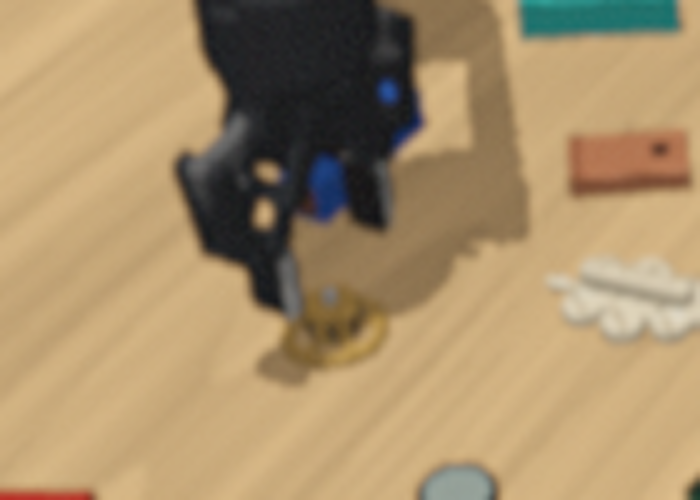

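View pics/top_low_c.png

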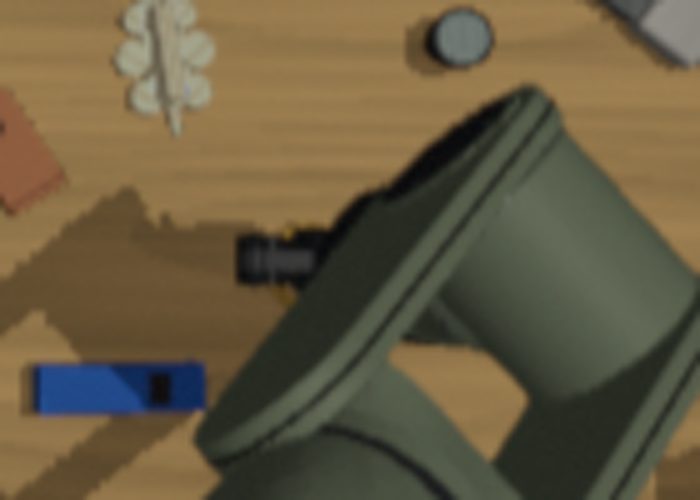

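```bash
cat >> h.py <<'E'
def st(): 
    s=sensors.read_state(); return dict(t=round(float(s['t']),2),p=np.round(s['eef_pos'],1),F=np.round(s['force'],1),w=round(float(s['grip_width']),1))
def loc(o,a,x,y=0):
    c,s=np.cos(np.radians(a)),np.sin(np.radians(a)); return np.array([o[0]+c*x-s*y,o[1]+s*x+c*y])
TW=((642.6,110.6),-5.5);TL=((630.3,-74.2),-6.8);TP=((636.5,-253.7),-6.8)
E
python3 - <<'E'
from h import *
ctrl.gripper_to(46)
print(ctrl.move_l([373,-284,31],vel=60,threshold=15),st())
ctrl.gripper_to(15,force=40);print(st())
ctrl.move_l([373,-284,150],vel=150);print(st())
shot('w1')
p=np.load('side_w1.npz')['p'];cv2.imwrite('pics/side_w1_c.png',cv2.resize(p[130:280,60:240,::-1],None,fx=4,fy=4,interpolation=cv2.INTER_CUBIC))
E
```

```text
False {'t': 5.55, 'p': array([ 372.9, -283.9,   30.7]), 'F': array([-0.7,  0.3,  0.4]), 'w': 45.9}
{'t': 5.87, 'p': array([ 373.5, -284.5,   31.6]), 'F': array([-0.2,  0.1,  2.6]), 'w': 24.1}
{'t': 6.81, 'p': array([ 372.3, -283.3,  149. ]), 'F': array([-0.7,  0.3,  0.2]), 'w': 24.3}
```

View pics/side_w1_c.png

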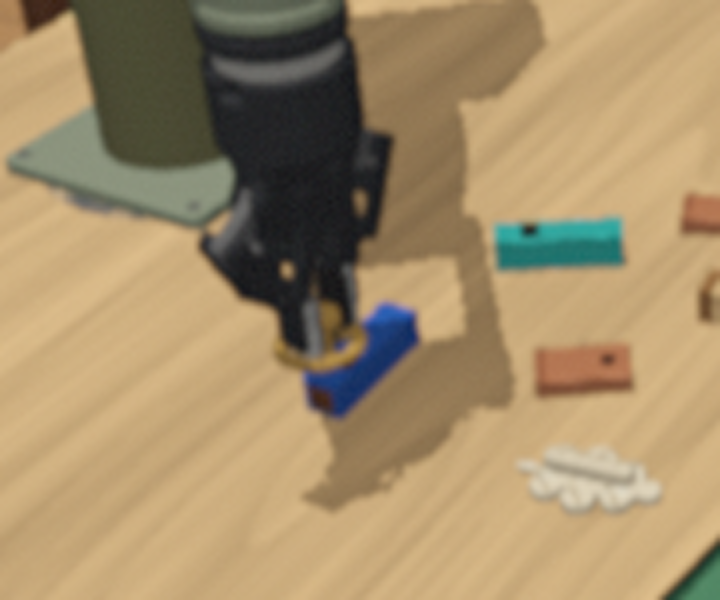

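The side view shows the wheel held level between the fingers. Next I'll place it in its tray.

Run:
```python
from h import *
x,y=loc(*TW,0); print(x,y)
ctrl.move_ptp([x,y,100],Rz(0))
print(ctrl.move_l([x,y,33.8],vel=80,threshold=8),st())
q=st()['p']
ctrl.gripper_to(46); print(st())
ctrl.move_l([x,y,120],vel=200)
ctrl.move_ptp([511,-13,130],Rz(6)); ctrl.gripper_to(50)
shot('w2'); print(st(),q)
```

```text
642.6 110.6
True {'t': 9.43, 'p': array([640.9, 110.5,  34.6]), 'F': array([-0.7,  0. ,  4. ]), 'w': 23.8}
{'t': 9.77, 'p': array([639.6, 110.4,  33.3]), 'F': array([-0.6, -0.1,  1.2]), 'w': 46.2}
{'t': 11.42, 'p': array([511.8, -12.4, 129.9]), 'F': array([-0.5, -0.6, -0.9]), 'w': 50.1} [640.9 110.5  34.6]
```

View pics/top_w2.png

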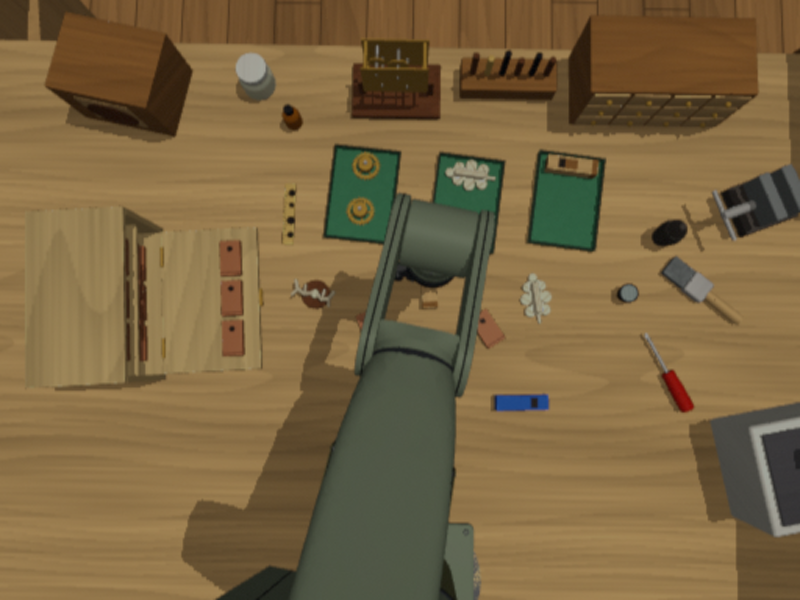

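View pics/side_w2.png

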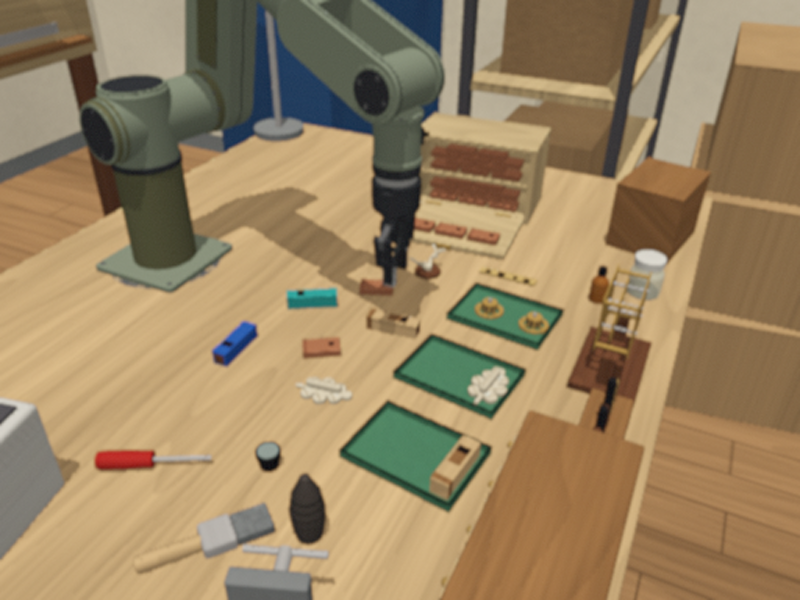

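The wheel is in its tray at (360,211) in the top view. I'll use its known y to calibrate both cameras.

Run:
```python
from meas import *
for n in("top","side"):
    z=np.load(f"{n}_w2.npz");p,d=z['p'],z['d'];W=cloud(n,d)
    h=cv2.cvtColor(p,cv2.COLOR_RGB2HSV).astype(int);H,S,V=h[...,0],h[...,1],h[...,2]
    box=(abs(W[...,0]-642)<40)&(abs(W[...,1]-106)<45)
    notg=box&((H<40))&(W[...,2]>1)
    for m,s,c in comps(notg,40):
        P=ray(n,*np.nonzero(m&(W[...,2]<15))[::-1],7)
        q=m&(abs(W[...,2]-23)<3); Q=ray(n,*np.nonzero(q)[::-1],23); D=W[q]
        print(n,len(P),obb(P),'ellipse',cv2.minEnclosingCircle(P[:,:2].astype(np.float32)),'drum',Q.mean(0).round(1),obb(Q),D.mean(0).round(1))
```

```text
top 147 [639.5 110.7  48.2  47.7  45.7] ellipse ((639.2957763671875, 110.95467376708984), 24.834692001342773) drum [639.8 110.8  23. ] [640.  111.   22.5  22.1   1.3] [639.8 110.8  23. ]
side 131 [639.8 108.7  62.1  49.6  82.6] ellipse ((636.5621948242188, 110.05975341796875), 34.19052505493164) drum [638.7 102.9  23. ] [639.7 102.1  23.3  19.3 -11.8] [638.3 104.6  21.8]
```

The top camera agrees with the TCP to under 1 mm and the side camera is biased in y, so I'll rely on the top camera. Next is the pipe.

Run:
```python
from h import *
P=[510.3,-10.8]
ctrl.move_ptp([*P,80],Rz(6.1))
print(ctrl.move_l([*P,33],vel=70,threshold=12),st())
ctrl.gripper_to(15,force=40);print(st())
ctrl.move_l([*P,130],vel=180);print(st())
o,a=TP; x,y=loc(o,a,0)
yaw=a+90
for k in (a+90,a-90): print(k,ctrl.solve_ik([x,y,100],Rz(k)))
```

```text
False {'t': 12.56, 'p': array([510.5, -10.9,  33. ]), 'F': array([-1.2, -0. , -0.4]), 'w': 50.0}
{'t': 12.89, 'p': array([511. , -10.9,  33.7]), 'F': array([0.7, 1.2, 1.9]), 'w': 24.8}
{'t': 13.58, 'p': array([509.4, -10.7, 129.1]), 'F': array([ 0.1,  0.9, -0.5]), 'w': 25.2}
83.2 [-5.05424154e-01  5.82017329e-01  1.36665368e+00 -4.44089210e-16
  1.19292165e+00 -3.86741765e-01]
-96.8 [-5.05424154e-01  5.82017329e-01  1.36665368e+00 -4.44089210e-16
  1.19292165e+00  2.75485089e+00]
```

Run:
```python
from h import *
o,a=TP; x,y=loc(o,a,0)
ctrl.move_ptp([x,y,95],Rz(a+90)); print(st())
print(ctrl.move_l([x,y,36],vel=70,threshold=8),st())
ctrl.gripper_to(44); print(st())
ctrl.move_l([x,y,120],vel=200)
L=[489.4,-201.9]
ctrl.move_ptp([*L,100],Rz(8.4)); ctrl.gripper_to(34)
shot('p2'); print(st())
```

```text
{'t': 15.06, 'p': array([ 636. , -252.9,   94. ]), 'F': array([ 0.2,  0.4, -0.4]), 'w': 25.2}
True {'t': 15.83, 'p': array([ 635.1, -253. ,   36.7]), 'F': array([-0.3,  0.8,  3.5]), 'w': 25.3}
{'t': 16.16, 'p': array([ 633.9, -252.3,   35.1]), 'F': array([ 0.4, -0.6,  0.4]), 'w': 44.4}
{'t': 18.24, 'p': array([ 489.7, -202. ,  100.1]), 'F': array([-0.2, -0.1,  0.6]), 'w': 34.2}
```

View pics/side_p2.png

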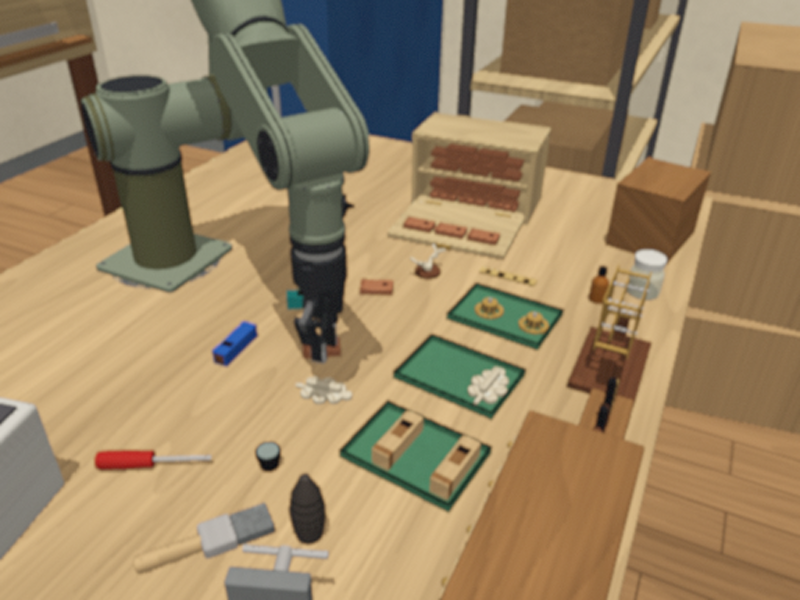

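View pics/top_p2.png

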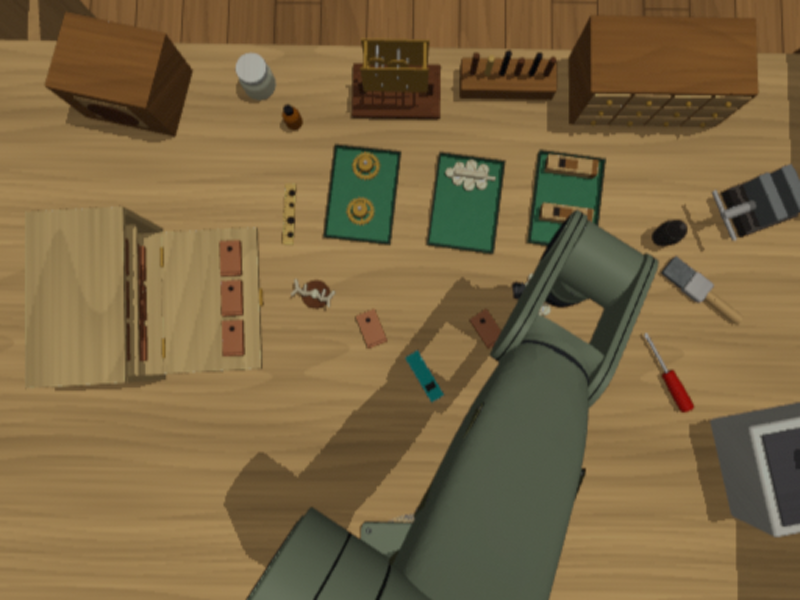

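The pipe lies flat in its tray, at (565,212) in the top view. Next is the leaf.

Run:
```python
from h import *
L=[489.2,-201.9]
print(ctrl.move_l([*L,35.5],vel=60,threshold=10),st())
ctrl.gripper_to(4,force=35);print(st())
ctrl.move_l([*L,110],vel=150);print(st())
o,a=TL; x,y=loc(o,a,-3)
p,d=optics.grab_frame("side");cv2.imwrite('pics/leafheld.png',cv2.resize(p[150:300,100:300,::-1],None,fx=4,fy=4,interpolation=cv2.INTER_CUBIC))
```

```text
False {'t': 19.47, 'p': array([ 489.6, -202.1,   36. ]), 'F': array([-0.1,  0.7, -0.3]), 'w': 33.8}
{'t': 19.79, 'p': array([ 489.7, -202.2,   36.1]), 'F': array([0.3, 0.5, 3.1]), 'w': 10.7}
{'t': 20.44, 'p': array([ 488.6, -201.6,  109.4]), 'F': array([-0.6,  0.3, -0.7]), 'w': 11.1}
```

View pics/leafheld.png

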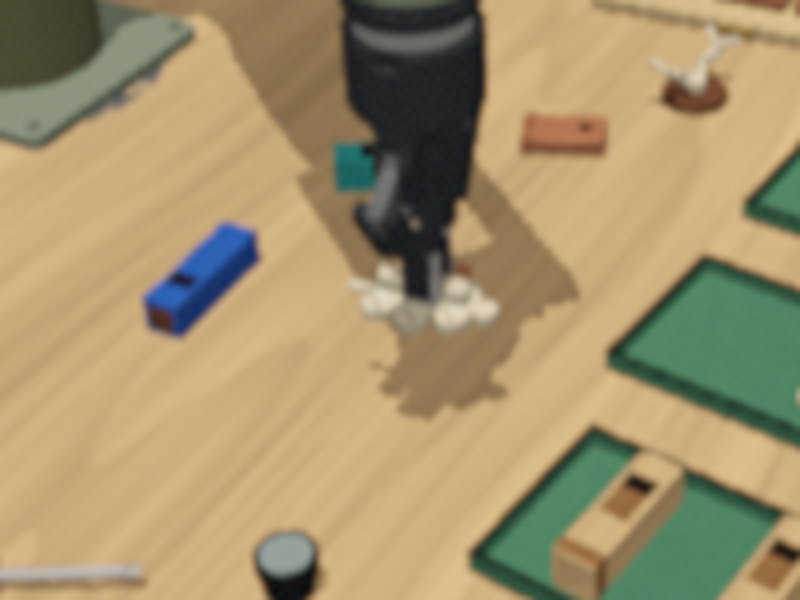

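Run:
```python
from h import *
o,a=TL; x,y=loc(o,a,-3)
ctrl.move_ptp([x,y,95],Rz(a+90)); print(st())
print(ctrl.move_l([x,y,38.5],vel=60,threshold=8),st())
ctrl.gripper_to(34); print(st())
ctrl.move_l([x,y,130],vel=200)
ctrl.move_ptp([380,-330,200],Rz(0)); ctrl.gripper_to(56)
shot('l2'); print(st())
```

```text
{'t': 21.44, 'p': array([626.3, -74.1,  93.9]), 'F': array([ 0.7, -0. , -0. ]), 'w': 11.1}
True {'t': 22.32, 'p': array([626.3, -73.6,  39.1]), 'F': array([-1. , -0.4,  4.5]), 'w': 11.0}
{'t': 22.67, 'p': array([624.8, -73.3,  37.6]), 'F': array([ 0.6, -0.1,  0.5]), 'w': 34.3}
{'t': 25.07, 'p': array([ 380.3, -329.8,  199.9]), 'F': array([-0. , -0. ,  0.1]), 'w': 55.9}
```

View pics/top_l2.png

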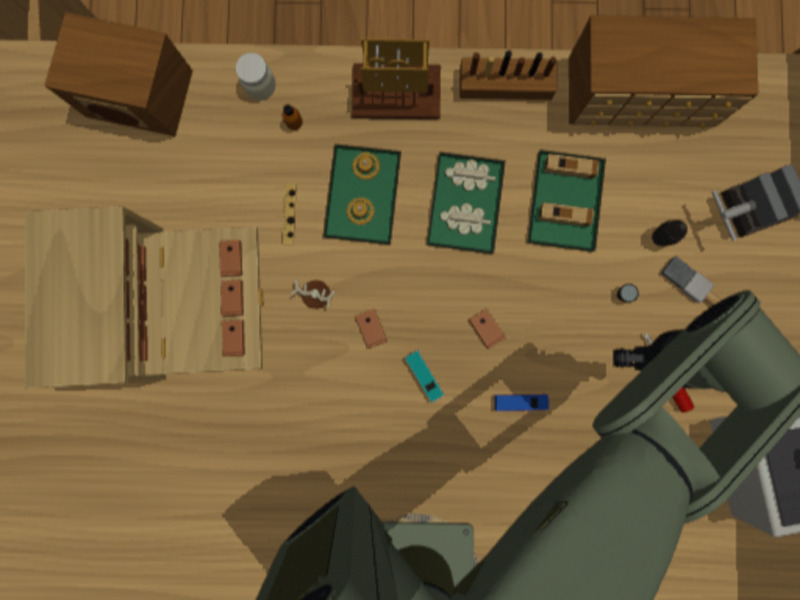

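View pics/side_l2.png

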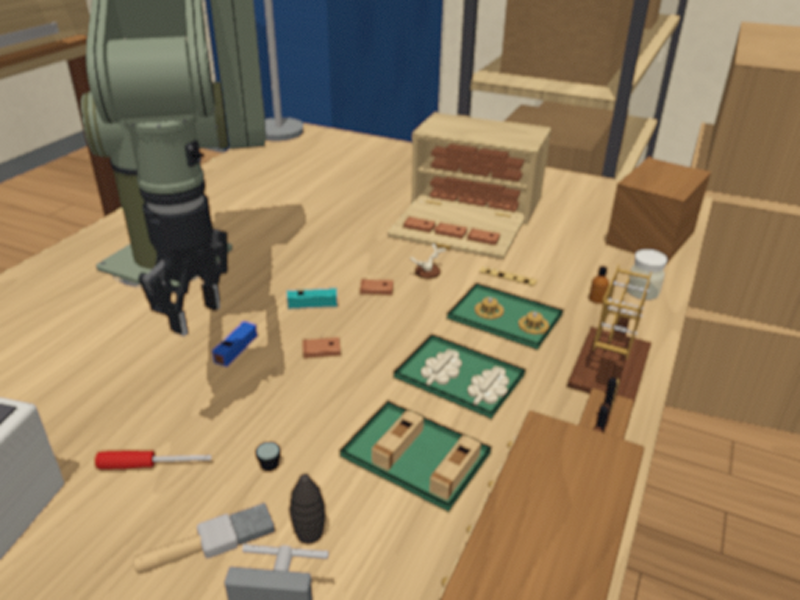

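Run:
```python
from meas import *
R=[]
for tag in ("0","_w2","_p2","_l2"):
    z=np.load(f"top{tag}.npz");p,d=z['p'],z['d'];W=cloud("top",d)
    h=cv2.cvtColor(p,cv2.COLOR_RGB2HSV).astype(int);H,S,V=h[...,0],h[...,1],h[...,2]
    red=(H>=5)&(H<=14)&(S>110)&(V>60)&(W[...,0]>350)&(W[...,0]<620)
    C=[]
    for zt,lo,hi in((14,-160,140),(28,280,370)):
        r=red&(W[...,1]>lo)&(W[...,1]<hi)&(abs(W[...,2]-zt)<4)
        for m,s,c in comps(r,100):
            cs,_=cv2.findContours(m.astype(np.uint8),cv2.RETR_EXTERNAL,cv2.CHAIN_APPROX_NONE)
            f=np.zeros(m.shape,np.uint8);cv2.drawContours(f,cs,-1,1,-1)
            P=ray("top",*np.nonzero(f)[::-1],zt); o=pca(P); print(tag,zt,len(P),o,obb(P))
            if zt==28:C.append(o[:2])
    if len(C)==3:
        C=np.array(C);C=C[C[:,0].argsort()];v=C[2]-C[0];print('  mid',C.mean(0).round(1),'ang',np.degrees(np.arctan2(v[1],v[0])).round(2),np.hypot(*v).round(1))
```

```text
0 14 286 [429.3  87.1  60.5  35.6  22.5] [429.2  86.9  60.   35.5  22.9]
0 14 286 [ 431.8 -115.9   60.8   35.4   34.6] [ 432.4 -115.9   60.3   35.1   34.2]
0 28 280 [547.7 334.4  60.4  35.    4.2] [547.9 333.4  58.8  35.4   2.5]
0 28 289 [478.1 329.4  60.6  35.5   3. ] [477.9 330.5  60.1  35.3   2.3]
0 28 305 [408.5 325.   59.9  36.7   2.1] [408.  324.8  59.6  35.1   2.3]
  mid [478.1 329.6] ang 3.86 139.5
_w2 14 248 [ 430.  -119.    57.6   32.8   22.5] [ 432.4 -115.8   60.4   35.1   34.2]
_w2 28 281 [547.5 334.8  60.4  35.3   4.2] [546.9 333.4  60.8  35.3   2.5]
_w2 28 289 [478.2 329.8  60.1  35.7   3.9] [477.9 330.5  60.3  35.3   2.3]
_w2 28 305 [408.1 325.   59.8  36.7   3.5] [408.  324.8  59.6  35.1   2.3]
  mid [477.9 329.9] ang 4.02 139.7
_p2 14 281 [429.1  86.8  60.2  35.3  24.4] [429.   86.8  59.6  35.4  23.1]
_p2 14 260 [ 433.5 -113.9   57.2   34.2   26.3] [ 432.4 -115.8   60.4   35.1   34.2]
_p2 28 282 [547.2 334.7  60.5  35.2   3.4] [547.  333.4  60.7  35.3   2.5]
_p2 28 294 [477.8 329.4  60.8  35.6   3.3] [477.9 330.5  60.3  35.3   2.3]
_p2 28 308 [408.3 325.1  59.8  36.9   2.8] [408.  324.8  59.6  35.1   2.3]
  mid [477.8 329.7] ang 3.95 139.2
_l2 14 276 [428.6  86.8  59.3  35.1  24.3] [429.2  86.9  60.1  35.5  23.1]
_l2 14 287 [ 432.2 -115.6   60.9   35.3   32.9] [ 432.4 -115.8   60.4   35.1   34.2]
_l2 28 282 [547.6 334.5  60.3  35.    3.6] [547.9 333.4  58.7  35.4   2.5]
_l2 28 293 [477.9 329.5  60.5  35.9   3.1] [477.9 330.5  60.1  35.3   2.3]
_l2 28 306 [408.  325.1  60.2  36.5   3.1] [407.9 324.8  59.7  35.1   2.3]
  mid [477.8 329.7] ang 3.85 139.9
```

All three parts sit flat in their trays, at (360,211), (466,219) and (566,215) in the top view. Next is the first bellows top, for the far gap.

```bash
cat >> h.py <<'E'
MID=(477.9,329.8);CA=3.8
def settle(P,yaw,vel=100):
    ctrl.move_l(P,rot=Rz(yaw),vel=vel); ctrl.hold(0.3)
    e=np.array(sensors.read_state()['eef_pos'])-np.array(P); print('err',e.round(2)); return e
def picktop(P,yaw):
    ctrl.gripper_to(56); ctrl.move_ptp([*P,80],Rz(yaw))
    print(ctrl.move_l([*P,28.5],vel=60,threshold=12)); ctrl.hold(0.2); print(st())
    ctrl.gripper_to(25,force=40);print(st())
    ctrl.move_l([*P,130],vel=150);print(st())
def placetop(dx,dy=0):
    t=loc(MID,CA,dx,dy)
    ctrl.move_ptp([*t,130],Rz(CA))
    e=settle([*t,75],CA); c=t-e[:2]
    e=settle([*c,62],CA,40)
    print(ctrl.move_l([*c,55.5],vel=15,threshold=6),st()); ctrl.hold(0.2);print(st(),'target',t.round(1))
    return t
E
python3 - <<'E'
from h import *
picktop([429.2,86.9],23)
for k in (CA,CA+180,CA-180): print(k,ctrl.solve_ik([*loc(MID,CA,35),60],Rz(k)))
E
```

```text
False
{'t': 28.11, 'p': array([429.6,  86.9,  28.9]), 'F': array([ 0.8, -0.6,  0.6]), 'w': 56.0}
{'t': 28.43, 'p': array([429.7,  86.9,  29. ]), 'F': array([-0.1,  1.1,  4.5]), 'w': 34.7}
{'t': 29.25, 'p': array([428.3,  86.9, 129.1]), 'F': array([-0.9,  0.4, -0.5]), 'w': 35.1}
3.8 [ 4.33149142e-01  5.01462638e-01  1.59134541e+00 -4.44089210e-16
  1.04878460e+00  1.93762296e+00]
183.8 [ 4.33149142e-01  5.01462638e-01  1.59134541e+00 -4.44089210e-16
  1.04878460e+00 -1.20396970e+00]
-176.2 [ 4.33149142e-01  5.01462638e-01  1.59134541e+00 -4.44089210e-16
  1.04878460e+00 -1.20396970e+00]
```

Run:
```python
from h import *
t=placetop(35)
ctrl.gripper_to(56);print(st())
p=sensors.read_state()['eef_pos']; ctrl.move_l([p[0],p[1],140],vel=150)
picktop([432.35,-115.8],34)
shot('t1')
```

```text
err [0.42 0.27 0.74]
err [0.2  0.13 0.25]
True {'t': 32.43, 'p': array([512.6, 331.9,  57. ]), 'F': array([-1.2,  0.4,  4.4]), 'w': 35.0}
{'t': 32.63, 'p': array([512.6, 331.9,  57.1]), 'F': array([-1.5, -1.1,  6.1]), 'w': 34.8} target [512.8 332.1]
{'t': 32.98, 'p': array([511.2, 331.3,  55.5]), 'F': array([-0.4, -0.3,  0.1]), 'w': 56.3}
False
{'t': 36.78, 'p': array([ 432.7, -116. ,   28.9]), 'F': array([ 0.4, -0.2, -0.3]), 'w': 56.6}
{'t': 37.1, 'p': array([ 432.9, -116.1,   29. ]), 'F': array([ 0.3, -0. ,  4.2]), 'w': 34.7}
{'t': 37.92, 'p': array([ 431.5, -115.4,  129.1]), 'F': array([ 0.6,  0.2, -0.7]), 'w': 34.6}
```

View pics/top_t1.png

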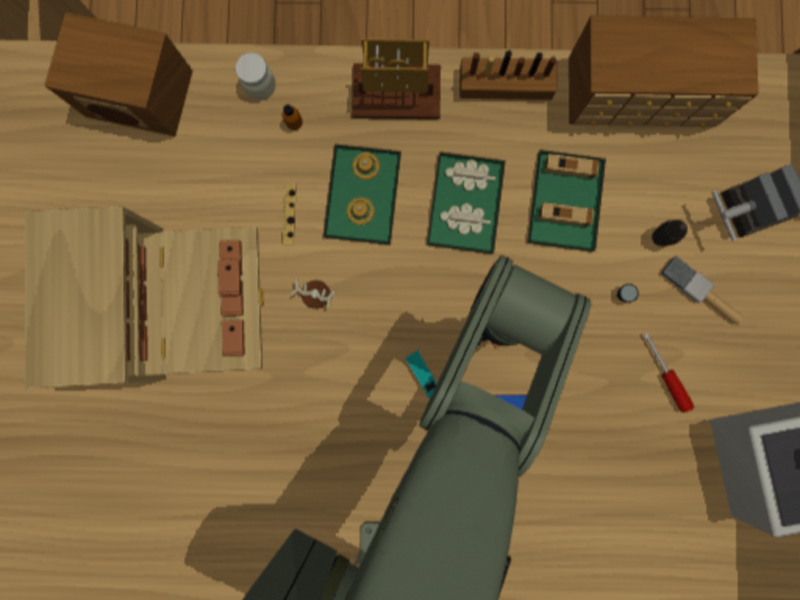

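View pics/side_t1.png

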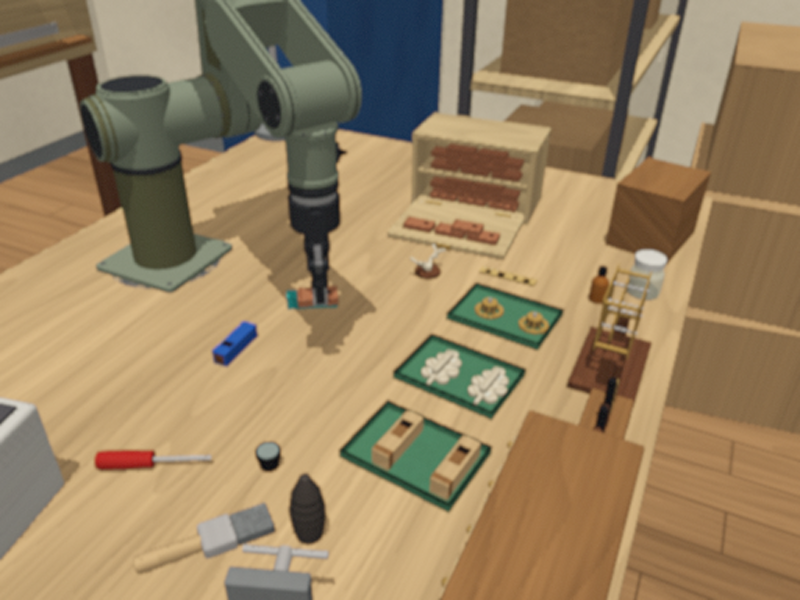

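```bash
cat > chk.py <<'E'
from meas import *
import sys
z=np.load(f"top_{sys.argv[1]}.npz");p,d=z['p'],z['d'];W=cloud("top",d)
h=cv2.cvtColor(p,cv2.COLOR_RGB2HSV).astype(int);H,S,V=h[...,0],h[...,1],h[...,2]
red=(H<=15)&(S>90)&(V>40)&(W[...,0]>360)&(W[...,0]<600)&(W[...,1]>290)&(W[...,1]<375)
from h import MID,CA
for zt in (28,42):
    for m,s,c in comps(red&(abs(W[...,2]-zt)<4),60):
        cs,_=cv2.findContours(m.astype(np.uint8),cv2.RETR_EXTERNAL,cv2.CHAIN_APPROX_NONE)
        f=np.zeros(m.shape,np.uint8);cv2.drawContours(f,cs,-1,1,-1)
        P=ray("top",*np.nonzero(f)[::-1],zt);o=pca(P);b=obb(P)
        D=W[m][:,2]; v=o[:2]-MID;w=b[:2]-MID;a=np.radians(CA);R=np.array([[np.cos(a),np.sin(a)],[-np.sin(a),np.cos(a)]])
        print(zt,len(P),o,b,'z',D.mean().round(1),'local',(R@v).round(1),(R@w).round(1))
E
python3 chk.py t1
```

```text
28 151 [561.9 336.1  35.7  32.1  86.9] [561.6 336.6  36.1  30.4 -89.1] z 27.9 local [84.2  0.7] [84.   1.2]
28 170 [466.  328.   39.8  35.1 -31.1] [473.  329.3  51.   36.1   5.5] z 27.8 local [-12.  -1.] [-4.9 -0.2]
28 311 [408.2 325.1  60.5  37.1   3.3] [408.  324.8  59.7  35.1   2.3] z 28.1 local [-69.9  -0.1] [-70.1  -0.4]
42 295 [511.8 332.2  62.4  34.8   3.4] [512.9 330.9  62.3  34.8   2.5] z 42.3 local [34.   0.1] [35.  -1.2]
```

The first top sits in line and on its gap: local position (34 to 35, 0), z 42, 3.4°. Now I'll place the second.

```bash
python3 - <<'E'
from h import *
t=placetop(-35)
ctrl.gripper_to(56);print(st())
p=sensors.read_state()['eef_pos']; ctrl.move_l([p[0],p[1],150],vel=150)
ctrl.move_ptp([380,-250,220],Rz(0))
shot('t2');print(st())
for n in('top','side'):
    p=np.load(f'{n}_t2.npz')['p'];p=p[130:250,90:250] if n=='top' else p[110:200,220:360]
    cv2.imwrite(f'pics/{n}_t2_c.png',cv2.resize(p[:,:,::-1],None,fx=4,fy=4,interpolation=cv2.INTER_CUBIC))
E
python3 chk.py t2
python3 - <<'E'
from meas import *
for tag in("0","_t2"):
    z=np.load(f"top{tag}.npz");W=cloud("top",z['d']);p=z['p']
    h=cv2.cvtColor(p,cv2.COLOR_RGB2HSV).astype(int)
    m=(W[...,0]>440)&(W[...,0]<540)&(W[...,1]>130)&(W[...,1]<240)&((h[...,2]<85)&(h[...,0]<16))
    k=comps(m,20); print(tag,[(c.round(1),s[4]) for _,s,c in k])
E
```

```text
err [0.44 0.27 0.69]
err [0.17 0.1  0.21]
True {'t': 41.82, 'p': array([442.7, 327.3,  57. ]), 'F': array([ 0.1, -0.1,  4. ]), 'w': 34.9}
{'t': 42.02, 'p': array([442.7, 327.3,  57. ]), 'F': array([ 0.3, -0.4,  5.7]), 'w': 34.6} target [443.  327.5]
{'t': 42.36, 'p': array([441.5, 326.7,  55.7]), 'F': array([ 0.3,  0. , -0.1]), 'w': 56.1}
{'t': 45.33, 'p': array([ 380.4, -249.4,  219.9]), 'F': array([-0.2, -0.3,  0.6]), 'w': 55.8}
28 152 [562.1 335.8  35.7  32.3 -84.7] [561.6 336.6  36.   30.4 -89.1] z 28.1 local [84.4  0.4] [84.   1.2]
28 178 [396.  323.7  41.   33.8 -46.9] [402.2 324.6  48.1  35.    2.3] z 27.8 local [-82.1  -0.7] [-75.9  -0.2]
42 302 [512.  332.   62.3  35.2   2.5] [512.9 330.9  62.3  34.9   2.5] z 41.8 local [34.2 -0.1] [35.  -1.2]
42 319 [442.6 327.6  61.6  36.9   2.4] [443.  327.9  61.7  34.7   2.3] z 42.2 local [-35.4   0.1] [-34.9   0.4]
0 [(array([203.3, 183.2]), np.int32(71)), (array([200.2, 192.9]), np.int32(79))]
_t2 [(array([203.4, 183.1]), np.int32(61)), (array([200.4, 193.2]), np.int32(73))]
```

View pics/top_t2.png

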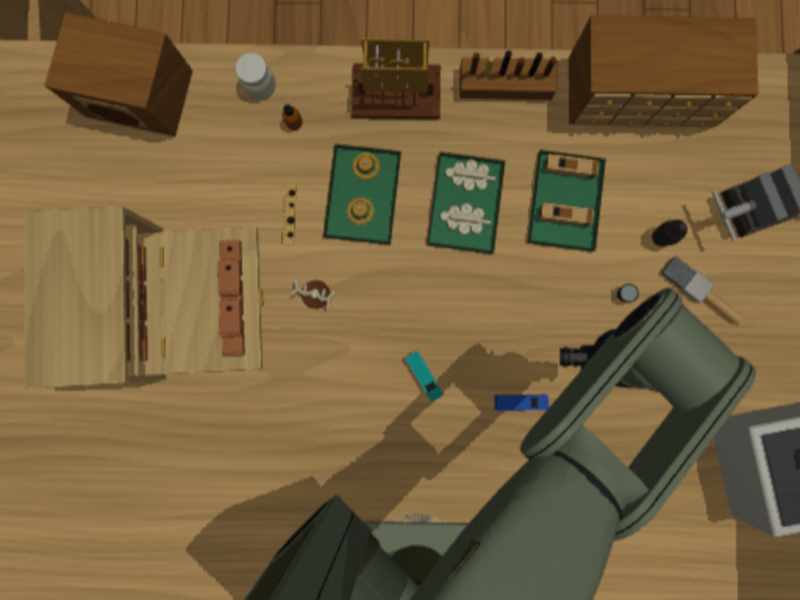

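View pics/side_t2_c.png

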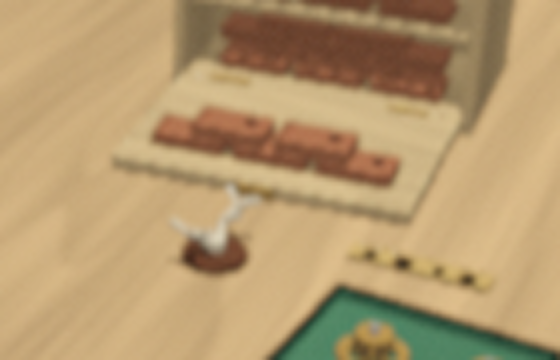

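The second course sits in bond, with both tops over the gaps at (229,277) and (229,315) in the top view. The antlers have not moved, and the other parts lie flat in their trays.

```bash
python3 -c "
from h import *
print(st()); ctrl.finish_job()"
```

```text
{'t': 45.33, 'p': array([ 380.4, -249.4,  219.9]), 'F': array([-0.2, -0.3,  0.6]), 'w': 55.8}
the job is handed in; nothing more can be done
```

The job is handed in at about 45 s of the 118 s allowed. The chain wheel, pipe and leaf lie flat, same side up, in their matching trays. After them, both bellows tops went onto the row, bore upwards, one over each gap.

- **Second course:** the last top-view check put the tops at about x = +34 to +35 mm and −35 mm along the row. They are within about 1 mm across it, with top faces at z ≈ 42 mm. Their angle measures about 2.5°. The row itself measured 2.3–4°, depending on the method.
- **Left alone:** the antlers' shield is where it was, to within about 0.3 pixel (under 1 mm). The blue and turquoise pipes were not touched.
- **Camera disagreement:** the side camera read about 8 mm low in y compared with the top camera. The wheel's position after placing agreed with the gripper's to under 1 mm in the top view. I therefore measured with the top camera and used the side view only for visual checks.

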